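# Dock the handheld terminal on its charger

## Robot

A 6-joint arm with a two-finger parallel gripper is mounted at the origin on the work surface. World frame = base frame: x ahead of the robot, y to its left, z up, the work surface at z = 0. Lengths are in mm, angles in rad, forces in N, time in s.
With the tool pointing down it reaches from about 400 to 925 mm from the base axis. Payload 12.5 kg.
Tool frame: the origin (TCP) lies at the very end of the fingers, on their centre line; the grasp point (between the pads) lies 19 mm behind it; z points along the fingers, y is the direction in which the jaws open and shut (so a half turn about z gives the same grasp; the last joint's range is limited). The gripper opens to 95 mm and grips with 3 to 60 N. Pads are 20 mm wide; open, the fingers measure 119 mm over their backs; the gripper's body (75 mm by 180 mm) begins 59 mm behind the grasp point.
Start: joints at [-1.315, 0.491, 1.559, -0, 1.092, -0.106], TCP at [221.247, -584.548, 214.661] pointing down, gripper open.
Joint ranges: [-3.1, 3.1], [-0.84, 2.19], [0.05, 2.79], [-1.13, 4.28], [0.06, 2.93], [-2.69, 2.69]. Speed limits (rad/s): [2.22, 2.22, 2.79, 3.14, 3.14, 3.14].

## Interface

Orientations are given as [roll, pitch, yaw] about the fixed x, y, z axes, in that order (R = Rz(yaw) Ry(pitch) Rx(roll)).
In Python, from cell import env, read_camera, get_calibration gives the robot as it stands.
- The arm moves only by the tool arm_command, never from a script. Its argument "targets" is a list of rows, each a list of 3 entries, a list of its own where there are three numbers: the turn, a rotation vector about the tool's x, y, z in rad, then the shift along the tool's x, y, z in m, then the closure in counts, from 0 (fully open) to 255 (shut). In form: [[[rx, ry, rz], [tx, ty, tz], fingers], ...]. A call has 1 to 8 rows; each row is the pose to reach, as a shift and turn from the pose commanded when the call began, along the tool's axes at that moment; what a row does not reach only later rows make up. A row lasts 1/10 s, in which the tool goes at most 50 mm and 8.59 degrees, less where a joint would pass 70% of its speed; a pose out of reach is approached as far as the arm can. A call with a gripper value outside its range is refused whole. The fingers move at their own pace and stop on an object; the grip force is fixed at half the most. Time passes only in rows, so rows that repeat a pose let the fingers close. It gives the time, the measured TCP pose, the force and the opening at its end, in the units of the state.
- env.state(): the state, without advancing time (a new reading comes with each control period).
- read_camera(name): name is "scene" or "top"; returns (picture, depth): 384x512x3 uint8, blue, green, red; 384x512 float32, mm along the optical axis (not along the pixel's ray), 0 where there is no reading.
- get_calibration(name): a dict with "vfov" (degrees; the focal length in pixels is half the picture's height over the tangent of half this angle, whatever the lens; pixels are square), "cx", "cy" (the principal point, pixels), "world_from_camera" (4x4, takes a point from camera to world coordinates). Camera axes: x right, y down, z forward; pixel columns grow to the right and rows downward; lengths in mm; the calibration is good to about 2 mm. A picture is of the moment at which its call begins. get_calibration takes no time and is no camera call.
- env.job_done(): hands the job in, once; it reports no verdict.
The state is a dict: "t": time; "joints": joint angles; "qvel": joint speeds; "tau": joint torques, N m; "eef_pos": TCP position; "tcp_rot": TCP orientation; "ft_force": force on the tool from outside, world axes, zero at the start; "moment": the same for the moment, N m; "opening": opening from 0.0 (shut) to 1.0 (fully open).
Only numpy, scipy, OpenCV 4.12 (cv2) and the standard library are available. Lean on these libraries where they do the work, as an engineer would, in place of code of your own. Each camera call takes 0.05 s, during which the arm holds its last target.

## Task

Put the handheld terminal lying on the bench on charge in the empty dock: slide its foot right in under the dock's lip, then push down on its head end, not on the screen, until the sprung latch snaps over it and it sits flat and fully home. Do not force it, leave the other dock and everything else on the bench as it is, and let go at the end.

Things in the scene. Friction and masses are not known exactly. Their poses are not given: they have to be found in the camera images.
- terminal_center (a point): Centre, half-way up, of the loose handheld terminal: a dark flat block 170 mm long (x), 64 wide (y), 28 thick (z), about 0.35 kg, lying face up. Its x axis points from head to foot, z out of its face. Underside flat, 14 mm below this point. Grasp it across its 64 mm width near the middle.
- terminal: The same terminal: origin at the centre of its underside, same axes. Along x: mid-grey head from -80 to -42 mm (top at z 28 mm), screen from -39 to 39 mm (52 wide, top at z 27 mm), case with coloured keys up to 66 mm (top at z 26 mm), foot tongue from 66 to 85 mm (56 wide, top at z 22 mm).
- terminal_press (a point): Middle of the flat top of the terminal's head (38 x 64 mm), the place to push down; 61 mm from the centre towards the head. Axes as the terminal.
- terminal_foot (a point): Tip of the terminal's foot tongue, at the underside, 85 mm from the centre. Axes as the terminal.
- terminal_rib (a point): Tip of the steel latch rib that runs across the head's end face: 85 mm from the centre, 9 mm above the underside, 44 mm wide, standing 5 mm out, with flanks at 45 degrees above and below. Axes as the terminal.
- terminal_head: The terminal's mid-grey head piece, to be pushed on, with 45 N at most (same origin and axes as terminal).
- terminal_screen: The terminal's glass screen, not to be pushed on (same origin and axes as terminal).
- dock: The EMPTY charging dock, grey, 232 mm long, 92 wide; this is its foot plate, fixed, origin under its centre. Its x axis points from the latch end (towards the robot) to the foot pocket. The cradle above it floats on four rubber mounts: it gives straight down about 1 mm for each 2 N (10 mm at most, first 2 N without giving) and comes back. Its pan is 36 mm above the bench, unloaded.
- dock_pan (a point): Point on the cradle's pan, 36 mm above the dock's origin, where the centre of the terminal's underside lies when home: flat on the pan, axes along the dock's, foot at the stop, roller above the rib. From x -45 to 29 mm the pan is 50 mm wide without guides, so fingers may pass beside it; low head guides (74 mm apart, 11 high) at x -77 to -51 mm. Axes as the dock.
- dock_stop (a point): Foot stop of the pocket, at pan height: an upright wall that the foot's tip meets. Side guides, 68 mm apart and 17 mm high, run from 43 mm before the stop, with a flared entry from 57 mm before it. Axes as the dock.
- dock_lip (a point): Front lower edge of the lip that overhangs the last 10 mm before the stop: 25.5 mm above the pan (3.5 mm more than the tongue's thickness); the lip's top is 32.5 mm above the pan. To pass under it with the head clear of the roller, bring the terminal in 18 mm short of home, head about 9 degrees higher than the foot, slide it to the stop and let the head down.
- dock_roller (a point): Axis of the latch roller at rest: a free-turning steel roller, 10 mm thick, across the cradle, 85.5 mm from the pan's centre, 14 mm above the pan; behind it, 17 mm on, a tower 22 mm above the pan. With the foot at the stop and the latch not yet passed, the rib's lower flank rests on it: the head stands 11 mm high, the terminal leans 4 degrees. Axes as the dock.
- latch (a joint): Travel of the latch with its roller, m: 0 at rest, positive when pushed back from the pan, up to 0.008. Pushing the head down takes a rising 12 to 20 N, and the cradle sinks with it, so height does not tell when it is home: as the rib passes (latch about 0.004) the force drops suddenly and the latch draws the head down to the pan. About 0.001 once home.
- dock_full: The other dock, of the same shape, already holding a terminal; fixed to the bench. Leave it alone. Either dock may be the left one; they stand 170 to 290 mm apart sideways.
- tape_roll: Loose roll of brown tape lying flat, 104 mm across, 48 mm high. Leave it.
- parcel_small: Loose small carton 110 x 150 x 60 mm. Leave it.
- parcel_blue: Loose blue wrapped parcel 130 x 180 x 45 mm. Leave it.
- label_roll: Loose roll of labels standing on end, 96 mm across, 60 mm high. Leave it.
- marker: Loose marker pen, 122 mm long, lying beyond the terminal. Leave it.

How it is judged:
By the outcome, as a careful person would: the job done as asked, in the order asked, and still so for the second after the job is handed in, with the robot touching nothing.
It also fails if it takes over 70 s, if anything falls off the work surface, if the arm or the gripper's body presses on something with over 40 N, if the wrist force passes 120 N, or if a joint passes its speed limit or range.

## Working session

There is one attempt and no reset: what is moved stays moved. The work goes in short steps, Python scripts to look and compute and a tool call to move; the robot and the scene stay as the last step left them, time stands still between calls to the robot, and variables do not carry over. Pictures are saved under pics/ and viewed, and the job is handed in when it is done.

Besides the shell and the picture viewer there is one more tool, called after "Emit:" as name(argument=value, ...), one argument or row to a line, values as JSON. arm_command: Moves the arm, as the interface text tells. Its arguments: {"type":"object","properties":{"targets":{"type":"array"}},"required":["targets"]}

```bash
ls; mkdir -p pics; python3 - <<'E'
from cell import env, read_camera, get_calibration
import cv2,numpy as np
print(env.state())
for n in("scene","top"):
    c=get_calibration(n);print(n,c)
    p,d=read_camera(n);np.save(f"pics/{n}0_d.npy",d);np.save(f"pics/{n}0_p.npy",p);cv2.imwrite(f"pics/{n}0.png",p)
E
```

```text
pics
{'t': 0.0, 'joints': array([-1.31459063e+00,  4.91538572e-01,  1.55946545e+00, -1.00001536e-05,
        1.09169468e+00, -1.05600896e-01]), 'qvel': array([ 0.00036842,  0.00045957,  0.00043368, -0.00036874, -0.00140236,
       -0.00058648]), 'tau': array([-1.96962242e-05, -6.12656593e+01, -2.58181179e+01,  6.91786339e-02,
        4.81701794e-02, -1.07643405e-04]), 'eef_pos': array([ 221.18222469, -584.28547501,  214.06927833]), 'tcp_rot': array([-3.14049183e+00, -1.07762712e-04,  3.61811143e-01]), 'ft_force': array([ 0.17321739, -0.10080903,  0.29235413]), 'moment': array([-4.38455620e-02, -7.39767182e-05,  6.41838872e-03]), 'opening': 0.9996728792977128}
scene {'vfov': 52.84602212946656, 'cx': 256.1118608171406, 'cy': 194.15222263722723, 'world_from_camera': array([[-3.46879723e-02,  7.83738738e-01, -6.20121226e-01,
         1.17508370e+03],
       [ 9.99296289e-01,  3.60605390e-02, -1.03230148e-02,
        -1.99235342e+01],
       [ 1.42713590e-02, -6.20042924e-01, -7.84438080e-01,
         9.23697461e+02],
       [ 0.00000000e+00,  0.00000000e+00,  0.00000000e+00,
         1.00000000e+00]])}
top {'vfov': 53.63477468948207, 'cx': 256.45641533098194, 'cy': 192.6530861744646, 'world_from_camera': array([[ 1.03184239e-02, -9.91900156e-01,  1.26600199e-01,
         3.08815473e+02],
       [-9.99942868e-01, -9.88196568e-03,  4.07512078e-03,
        -4.05597466e+01],
       [-2.79105412e-03, -1.26635015e-01, -9.91945454e-01,
         1.48354991e+03],
       [ 0.00000000e+00,  0.00000000e+00,  0.00000000e+00,
         1.00000000e+00]])}
```

View pics/scene0.png

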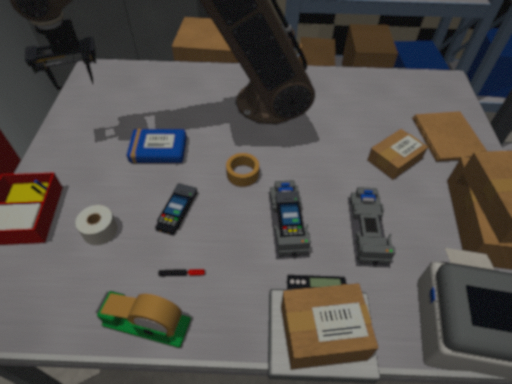

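View pics/top0.png

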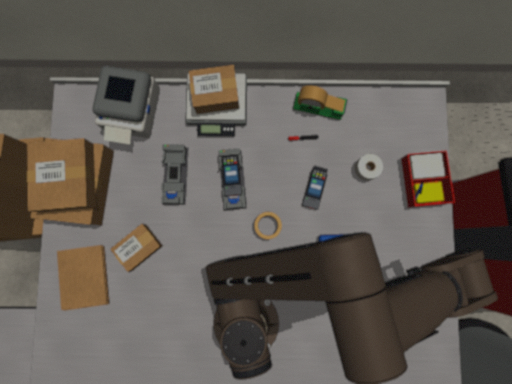

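The scene picture shows the loose terminal at (177,209), the full dock at (290,218) and the empty dock at (370,228). In the top picture they are at (315,187), (231,180) and (174,175). I'll enlarge crops next.

```bash
python3 - <<'E'
import cv2,numpy as np
s=np.load("pics/scene0_p.npy");t=np.load("pics/top0_p.npy")
def up(a,k): return cv2.convertScaleAbs(cv2.resize(a,None,fx=k,fy=k,interpolation=cv2.INTER_CUBIC),alpha=1.6,beta=10)
a=up(s[175:275,335:405],5); b=up(s[175:245,145:210],5)
H=500;im=np.zeros((H,700,3),np.uint8);im[:500,:350]=a;im[:350,360:360+325]=b;cv2.imwrite("pics/c1.png",im)
a=up(t[135:215,150:200],6); b=up(t[155:220,290:340],6)
im=np.zeros((H,700,3),np.uint8);im[:480,:300]=a;im[:390,310:610]=b;cv2.imwrite("pics/c2.png",im)
E
```

```text
(no output)
```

View pics/c1.png

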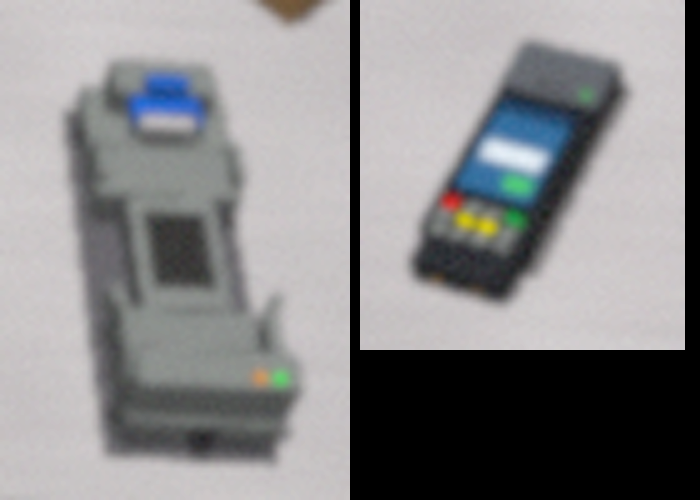

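View pics/c2.png

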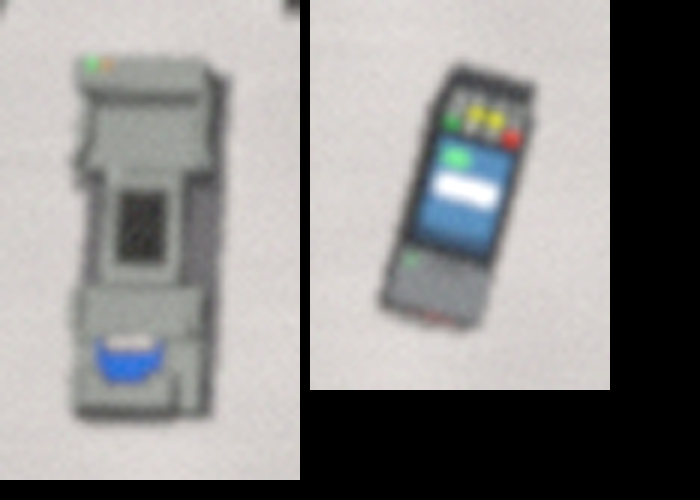

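```bash
cat > h.py <<'E'
import cv2,numpy as np
from cell import env, read_camera, get_calibration
def cal(n):
    c=get_calibration(n);f=192/np.tan(np.radians(c["vfov"]/2));return f,c["cx"],c["cy"],c["world_from_camera"]
def cloud(n,d):
    f,cx,cy,T=cal(n);v,u=np.mgrid[:384,:512]
    P=np.stack([(u-cx)/f*d,(v-cy)/f*d,d],-1)
    W=P@T[:3,:3].T+T[:3,3];W[d<=0]=np.nan;return W
def ray(n,uv,z):
    f,cx,cy,T=cal(n);uv=np.atleast_2d(uv).astype(float)
    r=np.c_[(uv[:,0]-cx)/f,(uv[:,1]-cy)/f,np.ones(len(uv))]@T[:3,:3].T
    return T[:3,3]+r*((z-T[2,3])/r[:,2])[:,None]
def proj(n,X):
    f,cx,cy,T=cal(n);p=(np.atleast_2d(X)-T[:3,3])@T[:3,:3]
    return np.c_[p[:,0]/p[:,2]*f+cx,p[:,1]/p[:,2]*f+cy]
E
python3 - <<'E'
from h import *
np.set_printoptions(suppress=True,precision=1)
for n,rt,rd in(("scene",(145,210,175,245),(335,405,175,275)),("top",(290,340,155,220),(150,200,135,215))):
    p=np.load(f"pics/{n}0_p.npy");d=np.load(f"pics/{n}0_d.npy");W=cloud(n,d)
    for nm,(a,b,c,e) in(("term",rt),("dock",rd)):
        w=W[c:e,a:b].reshape(-1,3);z=w[:,2]
        print(n,nm,"hist",[(int(k),int(((z>=k)&(z<k+5)).sum())) for k in range(-10,90,5)])
        q=w[(z>(14 if nm=="term" else 6))&(z<100)]
        r=cv2.minAreaRect(q[:,:2].astype(np.float32));print(r,q[:,:2].mean(0))
    # colour masks
    hsv=cv2.cvtColor(p,cv2.COLOR_BGR2HSV)
    for nm,(a,b,c,e) in(("term",rt),("dock",rd)):
        m=(cv2.cvtColor(p,cv2.COLOR_BGR2GRAY)[c:e,a:b]<130)|(hsv[c:e,a:b,1]>80)
        ys,xs=np.nonzero(m);pts=np.c_[xs+a,ys+c].astype(float)
        R=ray(n,pts,27 if nm=="term" else 0)
        print(n,nm,"mask",cv2.minAreaRect(R[:,:2].astype(np.float32)))
E
```

```text
scene term hist [(-10, 25), (-5, 1978), (0, 1337), (5, 45), (10, 55), (15, 87), (20, 297), (25, 692), (30, 20), (35, 0), (40, 0), (45, 0), (50, 0), (55, 0), (60, 0), (65, 0), (70, 0), (75, 0), (80, 0), (85, 0)]
((519.3140869140625, -260.12933349609375), (66.32518768310547, 166.64181518554688), 75.5225601196289) [ 524.8 -259.5]
scene dock hist [(-10, 13), (-5, 2150), (0, 2439), (5, 142), (10, 15), (15, 31), (20, 71), (25, 116), (30, 444), (35, 692), (40, 78), (45, 97), (50, 212), (55, 137), (60, 72), (65, 212), (70, 48), (75, 0), (80, 0), (85, 0)]
((509.52545166015625, 302.7918701171875), (134.4722137451172, 351.5548095703125), 75.2873764038086) [575.1 286.8]
scene term mask ((524.6505737304688, -263.10552978515625), (258.01483154296875, 195.18914794921875), 6.30643892288208)
scene dock mask ((523.9310913085938, 310.8085021972656), (219.2186737060547, 379.07952880859375), 84.7554702758789)
top term hist [(-10, 95), (-5, 924), (0, 1242), (5, 251), (10, 26), (15, 24), (20, 148), (25, 367), (30, 140), (35, 14), (40, 0), (45, 0), (50, 0), (55, 0), (60, 0), (65, 0), (70, 0), (75, 0), (80, 0), (85, 0)]
((519.4075317382812, -261.83416748046875), (65.0320053100586, 169.38092041015625), 74.63748168945312) [ 517.4 -260.6]
top dock hist [(-10, 76), (-5, 865), (0, 1431), (5, 369), (10, 35), (15, 6), (20, 11), (25, 51), (30, 240), (35, 396), (40, 125), (45, 36), (50, 82), (55, 73), (60, 48), (65, 83), (70, 47), (75, 2), (80, 0), (85, 0)]
((568.6428833007812, 290.80950927734375), (317.217529296875, 196.1486358642578), 1.1897614002227783) [565.5 285. ]
top term mask ((520.3507690429688, -260.0864562988281), (191.69004821777344, 252.39047241210938), 89.95060729980469)
top dock mask ((569.6058349609375, 292.5711975097656), (321.6558837890625, 196.96868896484375), 1.689164161682129)
```

```bash
python3 - <<'E'
from h import *
np.set_printoptions(suppress=True,precision=1)
def show(nm,q):
    # PCA-free: yaw from minAreaRect, plus trimmed extents along axes
    if len(q)<15: print(nm,len(q));return
    (c,s,a)=cv2.minAreaRect(q[:,:2].astype(np.float32))
    print(f"{nm} n={len(q)} c=({c[0]:.1f},{c[1]:.1f}) size=({s[0]:.1f},{s[1]:.1f}) ang={a:.1f} mean={q.mean(0)}")
for n,rt,rd in(("scene",(145,210,175,245),(335,405,175,275)),("top",(290,340,155,220),(150,200,135,215))):
    d=np.load(f"pics/{n}0_d.npy");W=cloud(n,d)
    for nm,(a,b,c,e),bands in(("term",rt,((10,60),(16,60))),("dock",rd,((9,90),(15,90),(30,42),(48,62),(62,75)))):
        w=W[c:e,a:b]
        for lo,hi in bands:
            m=((w[...,2]>lo)&(w[...,2]<hi)).astype(np.uint8)
            k,L,S,_=cv2.connectedComponentsWithStats(m,connectivity=4)
            for i in np.argsort(-S[1:,4])[:3]+1:
                if S[i,4]>25: show(f"{n} {nm} {lo}-{hi}",w[L==i])
    # bench bias
    a,b,c,e=rt; w=W[c-10:c,a:b]; print("bench z",np.nanmedian(w[...,2]))
    a,b,c,e=rd; w=W[c:e,b:b+10]; print("bench z",np.nanmedian(w[...,2]))
E
```

```text
scene term 10-60 n=1151 c=(519.5,-260.2) size=(66.3,167.0) ang=75.6 mean=[ 526.2 -259.2   24.7]
scene term 16-60 n=1085 c=(519.3,-260.1) size=(66.3,166.6) ang=75.5 mean=[ 524.2 -259.8   25.4]
scene dock 9-90 n=2207 c=(565.6,288.5) size=(91.9,234.8) ang=87.8 mean=[577.3 285.8  42.9]
scene dock 9-90 n=26 c=(363.8,397.0) size=(30.6,15.2) ang=88.5 mean=[364.4 395.5  15.1]
scene dock 15-90 n=2200 c=(565.6,288.5) size=(91.9,234.8) ang=87.8 mean=[577.2 285.9  43. ]
scene dock 30-42 n=1036 c=(542.4,289.0) size=(83.1,180.6) ang=89.4 mean=[550.9 289.1  35.5]
scene dock 30-42 n=109 c=(674.0,287.1) size=(83.8,10.3) ang=86.5 mean=[673.3 285.7  35.9]
scene dock 48-62 n=229 c=(472.3,290.0) size=(58.8,48.1) ang=87.8 mean=[472.6 288.7  55.2]
scene dock 48-62 n=145 c=(657.1,269.9) size=(109.4,51.8) ang=50.7 mean=[656.2 270.6  54. ]
scene dock 48-62 n=34 c=(623.4,326.7) size=(7.8,35.9) ang=78.5 mean=[625.5 326.3  52.5]
scene dock 62-75 n=285 c=(661.6,287.6) size=(84.7,24.6) ang=88.8 mean=[663.4 287.5  67.9]
bench z -0.7307643241538244
bench z 0.11792826144602486
top term 10-60 n=711 c=(518.6,-263.5) size=(69.2,170.2) ang=75.1 mean=[ 516.8 -260.3   26.9]
top term 16-60 n=691 c=(520.4,-262.1) size=(65.0,167.3) ang=74.6 mean=[ 517.9 -260.9   27.3]
top dock 9-90 n=1214 c=(561.6,286.1) size=(225.1,92.0) ang=0.4 mean=[564.7 285.9  43. ]
top dock 15-90 n=1196 c=(562.0,286.1) size=(224.3,92.0) ang=0.4 mean=[565.1 286.3  43.5]
top dock 30-42 n=698 c=(554.3,288.8) size=(209.0,82.1) ang=0.4 mean=[567.4 287.3  36.4]
top dock 48-62 n=124 c=(473.3,288.9) size=(43.3,60.0) ang=0.4 mean=[471.2 289.1  55.9]
top dock 48-62 n=32 c=(635.9,248.8) size=(64.5,11.8) ang=4.7 mean=[633.9 247.2  53.8]
top dock 48-62 n=27 c=(629.4,325.2) size=(10.0,49.5) ang=83.5 mean=[630.2 325.3  54.2]
top dock 62-75 n=126 c=(663.4,286.3) size=(21.6,83.9) ang=0.4 mean=[663.6 287.9  69.1]
bench z 0.7960333237608666
bench z 1.0883288761659742
```

```bash
python3 - <<'E'
from h import *
np.set_printoptions(suppress=True,precision=1,linewidth=150)
for n,(a,b,c,e) in(("scene",(335,405,175,275)),("top",(150,200,135,215))):
    d=np.load(f"pics/{n}0_d.npy");w=cloud(n,d)[c:e,a:b].reshape(-1,3)
    w=w[(abs(w[:,1]-288)<70)&(abs(w[:,0]-565)<140)]
    print(n)
    for x in range(440,690,8):
        q=w[abs(w[:,0]-x)<5]
        out=[x]
        for lo,hi in((30,42),(44,50),(50,62),(62,75)):
            y=q[(q[:,2]>lo)&(q[:,2]<hi),1]
            out.append("%d[%.0f %.0f]"%(len(y),*np.percentile(y,[3,97])) if len(y)>4 else "-")
        print(out)
E
```

```text
scene
[440, '-', '-', '-', '-']
[448, '-', '-', '14[262 316]', '-']
[456, '14[252 330]', '-', '49[262 317]', '-']
[464, '17[251 329]', '-', '39[261 318]', '9[282 298]']
[472, '38[251 329]', '11[262 319]', '68[265 316]', '14[281 300]']
[480, '47[252 331]', '-', '41[271 308]', '-']
[488, '61[250 326]', '-', '37[271 309]', '-']
[496, '40[252 324]', '10[256 320]', '23[271 307]', '-']
[504, '72[249 325]', '12[249 330]', '-', '-']
[512, '69[249 326]', '12[249 330]', '-', '-']
[520, '80[249 327]', '11[250 330]', '-', '-']
[528, '97[250 330]', '-', '-', '-']
[536, '56[265 324]', '-', '-', '-']
[544, '53[265 313]', '-', '-', '-']
[552, '57[265 311]', '-', '-', '-']
[560, '50[265 313]', '-', '-', '-']
[568, '50[265 311]', '-', '-', '-']
[576, '57[264 312]', '-', '-', '-']
[584, '60[264 312]', '-', '-', '-']
[592, '52[264 311]', '-', '-', '-']
[600, '65[264 312]', '-', '-', '-']
[608, '75[244 324]', '6[241 317]', '12[242 332]', '-']
[616, '83[247 322]', '-', '20[245 333]', '-']
[624, '83[247 322]', '-', '19[246 328]', '-']
[632, '35[246 322]', '-', '22[247 328]', '-']
[640, '-', '-', '14[247 32
[... 881 characters left out ...]
552, '34[263 311]', '-', '-', '-']
[560, '30[263 311]', '-', '-', '-']
[568, '32[263 313]', '-', '-', '-']
[576, '29[262 312]', '-', '-', '-']
[584, '30[263 310]', '-', '-', '-']
[592, '25[263 309]', '-', '-', '-']
[600, '25[263 307]', '-', '-', '-']
[608, '37[256 328]', '-', '7[241 332]', '-']
[616, '37[256 322]', '-', '8[245 329]', '-']
[624, '36[246 321]', '-', '12[245 326]', '-']
[632, '40[245 321]', '-', '8[246 327]', '-']
[640, '37[246 319]', '-', '8[246 326]', '-']
[648, '39[246 318]', '-', '8[246 327]', '-']
[656, '34[246 320]', '-', '7[245 327]', '46[248 325]']
[664, '-', '-', '-', '49[249 326]']
[672, '-', '-', '-', '41[248 327]']
[680, '-', '-', '-', '-']
[688, '-', '-', '-', '-']
```

```bash
cat >> h.py <<'E'
from scipy.spatial.transform import Rotation as Ro
import json,os
np.set_printoptions(suppress=True,precision=4,linewidth=150)
def getc():
    c=json.load(open("cmd.json"));return np.array(c["p"]),Ro.from_quat(c["q"])
def setc(p,r): json.dump({"p":list(map(float,p)),"q":list(map(float,r.as_quat()))},open("cmd.json","w"))
def upd(rv,sh):
    "advance commanded pose by row (rotvec, shift m) and compare with measured"
    p,r=getc();p=p+r.apply(np.array(sh)*1000);r=r*Ro.from_rotvec(rv);setc(p,r);chk()
def chk():
    p,r=getc();s=env.state();m=Ro.from_euler("xyz",s["tcp_rot"])
    print("cmd",p.round(1),r.as_euler("xyz").round(3),"meas-cmd",(s["eef_pos"]-p).round(2),"rot err deg",np.degrees((r.inv()*m).magnitude()).round(2))
    print("t",round(s["t"],2),"F",s["ft_force"].round(1),"M",s["moment"].round(2),"open",round(s["opening"],3),"q",s["joints"].round(2))
def rel(pos,rpy):
    p,r=getc();R=Ro.from_euler("xyz",rpy)
    print("turn",(r.inv()*R).as_rotvec().round(4),"shift m",(r.inv().apply(np.array(pos)-p)/1000).round(4))
def snap(n,name,box=None,k=1):
    p,d=read_camera(n);np.save(f"pics/{name}_p.npy",p);np.save(f"pics/{name}_d.npy",d)
    if box: p=p[box[2]:box[3],box[0]:box[1]]
    cv2.imwrite(f"pics/{name}.png",cv2.convertScaleAbs(cv2.resize(p,None,fx=k,fy=k,interpolation=cv2.INTER_CUBIC),alpha=1.5,beta=5));return n,np.load(f"pics/{name}_p.npy"),d
E
python3 - <<'E'
from h import *
setc([221.247,-584.548,214.661],Ro.from_euler("xyz",[np.pi,0,0.3618]))
chk();rel([519.5,-261,110],[np.pi,0,-0.26])
E
```

```text
cmd [ 221.2 -584.5  214.7] [3.142 0.    0.362] meas-cmd [-0.06  0.22 -0.55] rot err deg 0.06
t 0.1 F [0.5 0.6 0.3] M [-0.01 -0.04  0.01] open 0.997 q [-1.31  0.49  1.56 -0.    1.09 -0.11]
turn [ 0.     -0.      0.6218] shift m [ 0.3935 -0.197   0.1047]
```

Emit:
arm_command(
  targets=[
    [[0, 0, 0.622], [0.3935, -0.197, 0.045], 0],
    [[0, 0, 0.622], [0.3935, -0.197, 0.045], 0],
    [[0, 0, 0.622], [0.3935, -0.197, 0.045], 0],
    [[0, 0, 0.622], [0.3935, -0.197, 0.045], 0],
    [[0, 0, 0.622], [0.3935, -0.197, 0.045], 0],
    [[0, 0, 0.622], [0.3935, -0.197, 0.045], 0],
    [[0, 0, 0.622], [0.3935, -0.197, 0.045], 0],
    [[0, 0, 0.622], [0.3935, -0.197, 0.045], 0],
  ],
)

```text
t: 0.9
eef_pos: [487.8, -294.9, 174.2]
tcp_rot: [-3.142, 0.0, -0.26]
ft_force: [1.2, -1.2, -0.6]
opening: 0.997
```

```bash
python3 - <<'E'
from h import *
p,r=getc();setc(p+r.apply(np.array([393.5,-197,45])*0.4/0.4424),r*Ro.from_rotvec([0,0,.622]))
chk();rel([519.5,-261,110],[np.pi,0,-0.26])
E
```

```text
cmd [ 491. -292.  174.] [ 3.142  0.    -0.26 ] meas-cmd [-3.15 -2.84  0.27] rot err deg 0.02
t 0.9 F [ 1.2 -1.2 -0.6] M [-0.02  0.03 -0.02] open 0.997 q [-0.66  0.46  1.74 -0.    0.94  1.17]
turn [-0.     -0.     -0.0002] shift m [ 0.0196 -0.0373  0.064 ]
```

Emit:
arm_command(
  targets=[
    [[0, 0, 0], [0.0195, -0.0375, 0.064], 0],
    [[0, 0, 0], [0.0195, -0.0375, 0.064], 0],
    [[0, 0, 0], [0.0195, -0.0375, 0.064], 0],
    [[0, 0, 0], [0.0195, -0.0375, 0.064], 0],
  ],
)

```text
t: 1.3
eef_pos: [515.2, -265.7, 110.8]
tcp_rot: [3.142, 0.001, -0.26]
ft_force: [-0.8, -0.9, 0.8]
opening: 0.999
```

```bash
python3 - <<'E'
from h import *
upd([0,0,0],[.0195,-.0375,.064])
snap("scene","s1",(110,260,120,270),4); snap("top","t1",(260,400,130,270),4)
E
```

```text
cmd [ 519.4 -260.8  110. ] [ 3.142  0.    -0.26 ] meas-cmd [-4.27 -4.86  0.86] rot err deg 0.05
t 1.3 F [-0.8 -0.9  0.8] M [ 0.04  0.02 -0.01] open 0.999 q [-0.59  0.55  1.78 -0.    0.81  1.24]
```

View pics/s1.png

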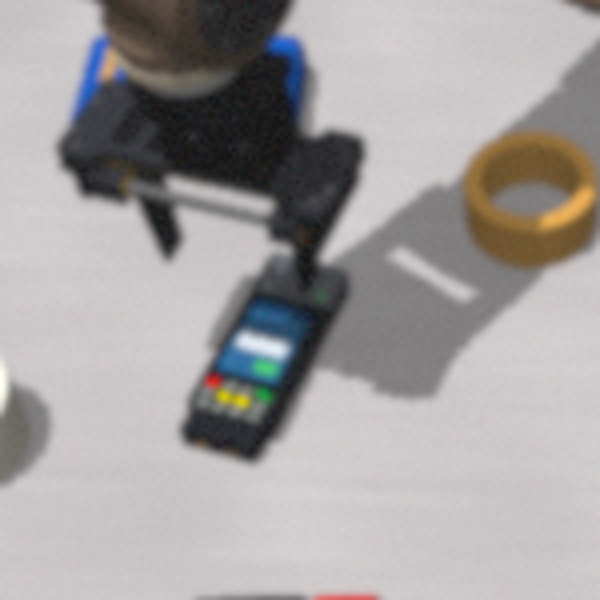

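The picture shows the open fingers at (170,250) and (305,280) in the crop, straddling the terminal from above with the yaw matching. The TCP is about 6 mm short because the first call was clipped, so I'll re-base on the settled pose.

```bash
python3 - <<'E'
from h import *
s=env.state();print(s["eef_pos"],s["qvel"].round(3))
setc(s["eef_pos"]+[0,0,.5],Ro.from_euler("xyz",[np.pi,0,-0.26]))
chk();rel([519.5,-261,5],[np.pi,0,-0.26])
E
```

```text
[ 515.2444 -266.5474  111.898 ] [-0.004 -0.007  0.002  0.001 -0.004  0.004]
cmd [ 515.2 -266.5  112.4] [ 3.142  0.    -0.26 ] meas-cmd [ 0.   0.  -0.5] rot err deg 0.13
t 1.4 F [ 0.3 -0.1  1.1] M [0.01 0.04 0.02] open 0.999 q [-0.59  0.55  1.78 -0.    0.81  1.24]
turn [0. 0. 0.] shift m [ 0.0027 -0.0065  0.1074]
```

Emit:
arm_command(
  targets=[
    [[0, 0, 0], [0.003, -0.0065, 0.03], 0],
    [[0, 0, 0], [0.003, -0.0065, 0.06], 0],
    [[0, 0, 0], [0.003, -0.0065, 0.09], 0],
    [[0, 0, 0], [0.003, -0.0065, 0.104], 0],
    [[0, 0, 0], [0.003, -0.0065, 0.104], 0],
    [[0, 0, 0], [0.003, -0.0065, 0.104], 0],
  ],
)

```text
t: 2.0
eef_pos: [520.2, -260.7, 7.9]
tcp_rot: [3.141, -0.001, -0.261]
ft_force: [-0.5, -0.1, -0.4]
opening: 0.997
```

```bash
python3 - <<'E'
from h import *
upd([0,0,0],[.003,-.0065,.104])
snap("scene","s2",(110,260,120,270),4); chk()
E
```

```text
cmd [ 519.8 -261.     8.4] [ 3.142  0.    -0.26 ] meas-cmd [ 0.41  0.35 -0.54] rot err deg 0.1
t 2.0 F [-0.5 -0.1 -0.4] M [ 0.04 -0.02 -0.02] open 0.997 q [-0.58  0.71  1.83 -0.    0.6   1.25]
cmd [ 519.8 -261.     8.4] [ 3.142  0.    -0.26 ] meas-cmd [ 0.61  0.36 -0.26] rot err deg 0.14
t 2.05 F [-0.2  0.7  0.6] M [ 0.02 -0.01  0.02] open 0.999 q [-0.58  0.71  1.83 -0.    0.6   1.25]
```

View pics/s2.png

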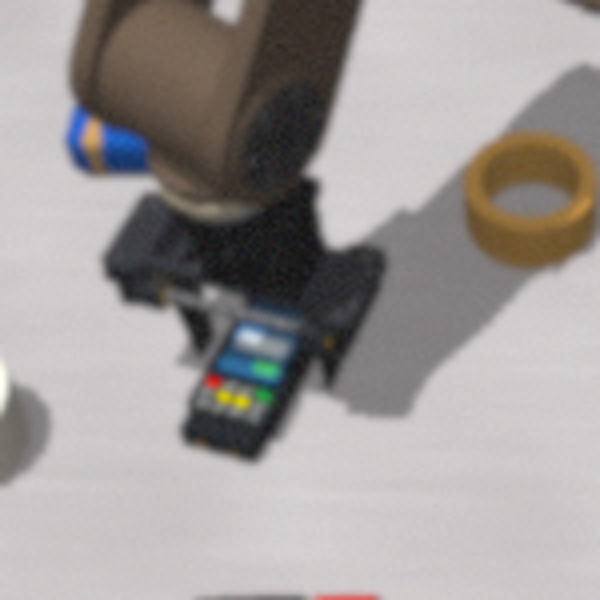

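The fingertips sit on both sides of the terminal beside the screen, at about (205,355) and (328,385), with clear gaps. I'll go down 4 mm and close.

Emit:
arm_command(
  targets=[
    [[0, 0, 0], [0, 0, 0.004], 0],
    [[0, 0, 0], [0, 0, 0.004], 255],
    [[0, 0, 0], [0, 0, 0.004], 255],
    [[0, 0, 0], [0, 0, 0.004], 255],
    [[0, 0, 0], [0, 0, 0.004], 255],
    [[0, 0, 0], [0, 0, 0.004], 255],
    [[0, 0, 0], [0, 0, 0.004], 255],
  ],
)

```text
t: 2.75
eef_pos: [520.0, -260.1, 2.8]
tcp_rot: [3.141, -0.001, -0.26]
ft_force: [-0.1, -2.4, 1.3]
opening: 0.672
```

```bash
python3 - <<'E'
from h import *
upd([0,0,0],[0,0,.004])
E
```

```text
cmd [ 519.8 -261.     4.4] [ 3.142  0.    -0.26 ] meas-cmd [ 0.2   0.9  -1.65] rot err deg 0.04
t 2.75 F [-0.1 -2.4  1.3] M [-0.34  0.13  0.04] open 0.672 q [-0.58  0.71  1.84 -0.    0.59  1.25]
```

Emit:
arm_command(
  targets=[
    [[0, 0, 0], [0, 0, -0.02], 255],
    [[0, 0, 0], [0, 0, -0.06], 255],
    [[0, 0, 0], [0, 0, -0.1], 255],
    [[0, 0, 0], [0, 0, -0.14], 255],
    [[0, 0, 0], [0, 0, -0.14], 255],
    [[0, 0, 0], [0, 0, -0.14], 255],
  ],
)

```text
t: 3.35
eef_pos: [519.6, -259.7, 142.6]
tcp_rot: [3.141, -0.0, -0.26]
ft_force: [-0.3, 0.4, -3.5]
opening: 0.669
```

```bash
python3 - <<'E'
from h import *
upd([0,0,0],[0,0,-.14])
n,p,d=snap("scene","s3",(110,260,120,270),4); chk()
W=cloud(n,d)
E
```

```text
cmd [ 519.8 -261.   144.4] [ 3.142  0.    -0.26 ] meas-cmd [-0.17  1.38 -1.79] rot err deg 0.03
t 3.35 F [-0.3  0.4 -3.5] M [0.07 0.02 0.03] open 0.669 q [-0.58  0.51  1.75  0.    0.88  1.25]
cmd [ 519.8 -261.   144.4] [ 3.142  0.    -0.26 ] meas-cmd [-0.57  1.63 -2.86] rot err deg 0.1
t 3.4 F [ 0.4  0.4 -2.6] M [ 0.05 -0.02 -0.01] open 0.676 q [-0.58  0.51  1.75  0.    0.88  1.25]
```

View pics/s3.png

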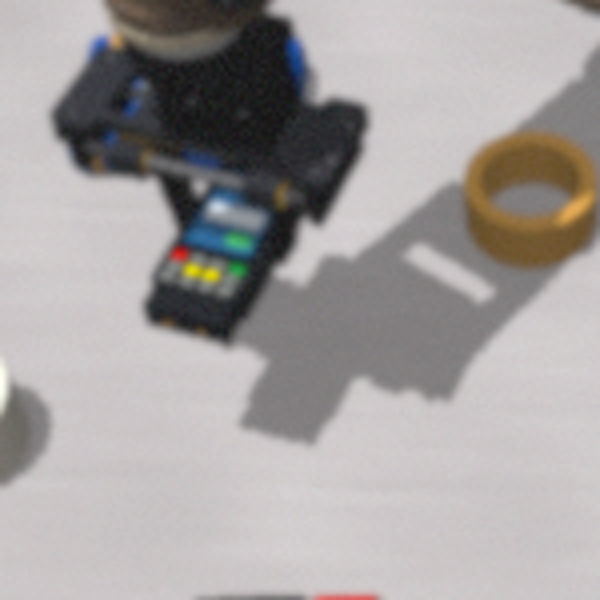

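```bash
cat >> h.py <<'E'
C=np.array([576.5,288.1,36.]);YD=-0.010;HB=3.3;DX=0.0   # pan centre, dock yaw, TCP above underside, TCP x ahead of terminal centre
def tcp_for(tipx,tipz,pitch,dy=0,yaw=None):
    "TCP pose for foot tip (underside) at dock x tipx, height tipz over pan"
    y=YD if yaw is None else yaw
    R=Ro.from_euler("xyz",[0,pitch,y]);D=Ro.from_euler("z",YD)
    tip=C+D.apply([tipx,dy,tipz]);return tip+R.apply([-85+DX,0,HB]),[np.pi,pitch,y]
E
python3 - <<'E'
from h import *
s=env.state();p,r=getc();setc(s["eef_pos"]*[1,1,0]+[0,0,p[2]] ,r);chk()
P,o=tcp_for(58,90,0.157);print(P,o);rel(P,o)
E
```

```text
cmd [ 519.2 -259.4  144.4] [ 3.142  0.    -0.26 ] meas-cmd [ 0.    0.   -2.86] rot err deg 0.1
t 3.4 F [ 0.4  0.4 -2.6] M [ 0.05 -0.02 -0.01] open 0.676 q [-0.58  0.51  1.75  0.    0.88  1.25]
[551.0627 288.3544 142.5497] [3.141592653589793, 0.157, -0.01]
turn [-0.0196 -0.1562 -0.2495] shift m [-0.1101 -0.5375  0.0018]
```

Emit:
arm_command(
  targets=[
    [[0, 0, 0], [-0.006, -0.03, -0.005], 255],
    [[0, 0, 0], [-0.014, -0.07, -0.01], 255],
    [[0, 0, 0], [-0.022, -0.11, -0.01], 255],
    [[0, 0, 0], [-0.03, -0.15, -0.01], 255],
    [[0, 0, 0], [-0.038, -0.19, -0.01], 255],
    [[0, 0, 0], [-0.046, -0.23, -0.01], 255],
    [[0, 0, 0], [-0.054, -0.27, -0.01], 255],
    [[0, 0, 0], [-0.06, -0.3, -0.01], 255],
  ],
)

```text
t: 4.2
eef_pos: [538.0, 47.7, 150.6]
tcp_rot: [3.141, 0.004, -0.259]
ft_force: [0.0, -1.2, -3.2]
opening: 0.669
```

```bash
python3 - <<'E'
from h import *
upd([0,0,0],[-.06,-.3,-.01])
P,o=tcp_for(58,90,0.157);rel(P,o)
E
```

```text
cmd [538.4  45.9 154.4] [ 3.142  0.    -0.26 ] meas-cmd [-0.35  1.78 -3.84] rot err deg 0.21
t 4.2 F [ 0.  -1.2 -3.2] M [ 0.01 -0.   -0.01] open 0.669 q [-0.03  0.45  1.84  0.    0.86  1.8 ]
turn [-0.0196 -0.1562 -0.2495] shift m [-0.0501 -0.2375  0.0118]
```

Emit:
arm_command(
  targets=[
    [[0, 0, -0.06], [-0.008, -0.04, 0], 255],
    [[0, 0, -0.12], [-0.017, -0.08, 0], 255],
    [[0, 0, -0.2], [-0.027, -0.125, 0], 255],
    [[-0.01, -0.08, -0.25], [-0.036, -0.17, 0.005], 255],
    [[-0.0195, -0.156, -0.25], [-0.045, -0.212, 0.01], 255],
    [[-0.0195, -0.156, -0.25], [-0.05, -0.2375, 0.012], 255],
    [[-0.0195, -0.156, -0.25], [-0.05, -0.2375, 0.012], 255],
    [[-0.0195, -0.156, -0.25], [-0.05, -0.2375, 0.012], 255],
  ],
)

```text
t: 5.0
eef_pos: [550.9, 287.7, 138.4]
tcp_rot: [3.14, 0.16, -0.009]
ft_force: [-0.3, -0.7, -3.5]
opening: 0.672
```

```bash
python3 - <<'E'
from h import *
upd([-0.0195,-.156,-.25],[-.05,-.2375,.012])
snap("scene","s4",(300,440,120,280),4);snap("top","t4",(110,250,90,240),4);chk()
E
```

```text
cmd [551.1 288.3 142.4] [-3.141  0.157 -0.009] meas-cmd [-0.21 -0.65 -4.02] rot err deg 0.21
t 5.0 F [-0.3 -0.7 -3.5] M [-0.01 -0.22 -0.02] open 0.672 q [0.35 0.62 1.55 0.06 1.12 1.9 ]
cmd [551.1 288.3 142.4] [-3.141  0.157 -0.009] meas-cmd [ 0.34 -1.55 -2.81] rot err deg 0.12
t 5.1 F [ 0.7  0.7 -3.3] M [ 0.02 -0.25  0.  ] open 0.671 q [0.35 0.62 1.55 0.06 1.12 1.9 ]
```

View pics/s4.png

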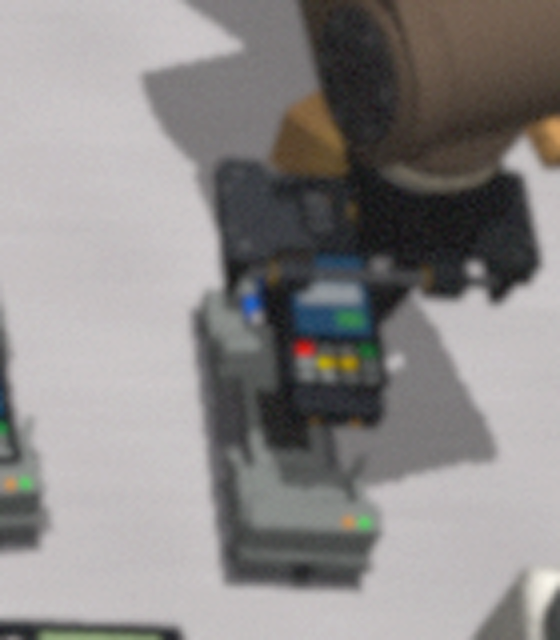

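View pics/t4.png

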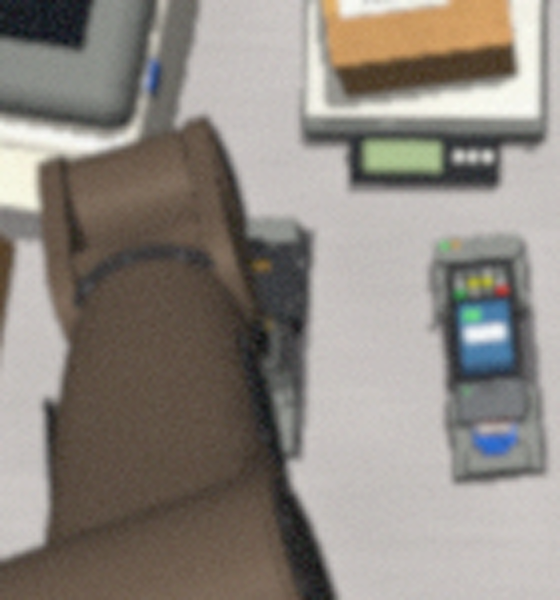

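The scene view shows the held terminal over the dock's open section with its foot edge near (340,410) in the crop. The top view is mostly blocked by the arm. I'll measure the held terminal against the expected body frame using depth.

```bash
cat >> h.py <<'E'
def body(n,d,tipx,tipz,pitch,dy=0):
    "cloud in expected terminal frame (underside centre)"
    P,o=tcp_for(tipx,tipz,pitch,dy);R=Ro.from_euler("xyz",[0,pitch,YD])
    U=P-R.apply([DX,0,HB]);W=cloud(n,d);return R.inv().apply((W-U).reshape(-1,3)).reshape(W.shape)
E
python3 - <<'E'
from h import *
d=np.load("pics/s4_d.npy");B=body("scene",d,58,86.5,.157).reshape(-1,3)
q=B[(abs(B[:,0]-50)<50)&(abs(B[:,1])<50)&(abs(B[:,2]-20)<25)]
for x in range(15,96,5):
    m=q[abs(q[:,0]-x)<3]; m=m[m[:,2]>13]
    if len(m)>4: print(x,len(m),"y",np.percentile(m[:,1],[3,97]).round(1),"z med",np.median(m[:,2]).round(1))
m=q[(abs(q[:,1])<24)&(q[:,2]>8)&(q[:,2]<19)];print("front face x",np.median(m[:,0]),len(m))
m=q[(abs(q[:,1])<24)&(q[:,2]>20)];print("max x top",np.percentile(m[:,0],[90,95,99]))
E
```

```text
15 83 y [-38.8  38.9] z med 27.5
20 54 y [-31.3  28.4] z med 27.3
25 51 y [-32.1  28.9] z med 26.9
30 58 y [-31.6  27.9] z med 26.4
35 55 y [-31.4  26. ] z med 26.4
40 59 y [-31.   28.4] z med 26.5
45 53 y [-31.4  29.1] z med 26.7
50 58 y [-31.8  27.7] z med 26.9
55 57 y [-31.1  28.2] z med 26.7
60 88 y [-30.2  29.8] z med 25.9
65 66 y [-27.9  25.6] z med 21.7
70 50 y [-27.4  24.3] z med 21.3
75 49 y [-26.9  26.3] z med 21.7
80 73 y [-27.3  26.9] z med 20.2
85 21 y [-22.6  26.6] z med 18.7
front face x 81.78274606861008 44
max x top [73.711  78.4531 81.7481]
```

```bash
sed -i 's/DX=0.0 /DX=3.0 /' h.py; cat >> h.py <<'E'
OFF=np.array([0,1.0,3.3])
def go(*a,**k):
    P,o=tcp_for(*a,**k);rel(P+OFF,o)
E
python3 - <<'E'
from h import *
go(58,40,.157);go(58,12,.157)
E
```

```text
turn [-0.0001 -0.0002  0.0005] shift m [ 0.0102 -0.001   0.046 ]
turn [-0.0001 -0.0002  0.0005] shift m [ 0.0146 -0.001   0.0736]
```

Emit:
arm_command(
  targets=[
    [[0, 0, 0], [0.006, -0.001, 0.02], 255],
    [[0, 0, 0], [0.01, -0.001, 0.045], 255],
    [[0, 0, 0], [0.013, -0.001, 0.065], 255],
    [[0, 0, 0], [0.0145, -0.001, 0.0735], 255],
    [[0, 0, 0], [0.0145, -0.001, 0.0735], 255],
    [[0, 0, 0], [0.0145, -0.001, 0.0735], 255],
  ],
)

```text
t: 5.7
eef_pos: [555.2, 288.5, 66.5]
tcp_rot: [-3.141, 0.156, -0.01]
ft_force: [-0.1, 0.3, -2.9]
opening: 0.669
```

```bash
python3 - <<'E'
from h import *
upd([0,0,0],[.0145,-.001,.0735])
n,p,d=snap("scene","s5",(320,420,150,270),5);chk()
B=body("scene",d,58,12,.157).reshape(-1,3)
q=B[(abs(B[:,0]-50)<50)&(abs(B[:,1])<50)&(abs(B[:,2]-20)<25)]
for x in range(20,91,5):
    m=q[abs(q[:,0]-x)<3]; m=m[m[:,2]>16]
    if len(m)>4: print(x,len(m),"y",np.percentile(m[:,1],[3,97]).round(1),"z med",np.median(m[:,2]).round(1))
m=q[(abs(q[:,1])<24)&(q[:,2]>8)&(q[:,2]<19)];print("front face x",np.median(m[:,0]),len(m))
E
```

```text
cmd [554.  289.3  67.5] [-3.141  0.157 -0.009] meas-cmd [ 1.2  -0.82 -1.03] rot err deg 0.07
t 5.7 F [-0.1  0.3 -2.9] M [-0.01 -0.13 -0.02] open 0.669 q [0.35 0.71 1.59 0.07 0.99 1.89]
cmd [554.  289.3  67.5] [-3.141  0.157 -0.009] meas-cmd [ 1.3  -0.62 -0.75] rot err deg 0.1
t 5.75 F [ 0.   0.  -2.9] M [ 0.04 -0.21 -0.06] open 0.673 q [0.35 0.71 1.59 0.07 0.99 1.89]
20 59 y [-33.1  37.7] z med 30.7
25 53 y [-30.4  27. ] z med 30.0
30 55 y [-31.   30.4] z med 30.5
35 55 y [-30.8  30.2] z med 29.4
40 46 y [-31.   28.8] z med 29.1
45 48 y [-30.9  29.3] z med 30.3
50 52 y [-30.3  27.9] z med 29.9
55 58 y [-30.3  30. ] z med 29.7
60 49 y [-30.5  30.5] z med 29.9
65 73 y [-30.8  28.2] z med 28.3
70 51 y [-26.3  27.1] z med 25.8
75 51 y [-26.7  26.3] z med 25.5
80 50 y [-26.8  27.1] z med 25.3
85 60 y [-25.7  25.8] z med 22.7
front face x 86.14885128275998 31
```

View pics/s5.png

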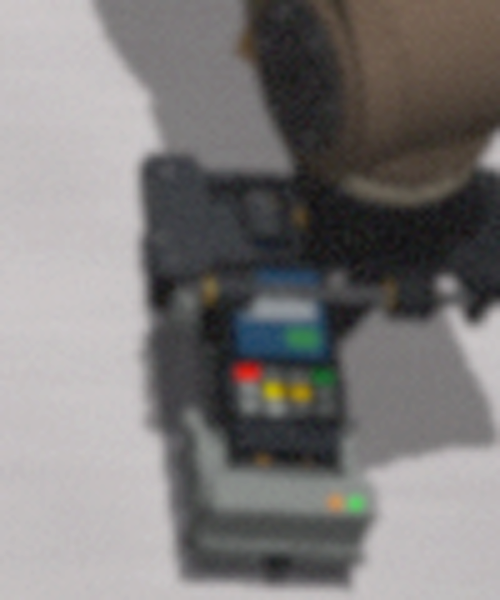

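```bash
sed -i 's/^OFF=.*/OFF=np.array([-1,1.2,-0.3])/' h.py
python3 - <<'E'
from h import *
for z in (8,3,1,0,-1,-2): go(58,z,.157)
E
```

```text
turn [-0.0001 -0.0002  0.0005] shift m [ 0.0003 -0.0002  0.0078]
turn [-0.0001 -0.0002  0.0005] shift m [ 0.0011 -0.0002  0.0127]
turn [-0.0001 -0.0002  0.0005] shift m [ 0.0014 -0.0002  0.0147]
turn [-0.0001 -0.0002  0.0005] shift m [ 0.0015 -0.0002  0.0157]
turn [-0.0001 -0.0002  0.0005] shift m [ 0.0017 -0.0002  0.0167]
turn [-0.0001 -0.0002  0.0005] shift m [ 0.0018 -0.0002  0.0177]
```

Emit:
arm_command(
  targets=[
    [[0, 0, 0], [0.0003, 0, 0.008], 255],
    [[0, 0, 0], [0.001, 0, 0.0127], 255],
    [[0, 0, 0], [0.001, 0, 0.0137], 255],
    [[0, 0, 0], [0.001, 0, 0.0137], 255],
    [[0, 0, 0], [0.001, 0, 0.0137], 255],
  ],
)

```text
t: 6.25
eef_pos: [553.6, 288.9, 52.0]
tcp_rot: [-3.141, 0.157, -0.01]
ft_force: [0.0, -0.2, -3.8]
opening: 0.67
```

```bash
python3 - <<'E'
from h import *
upd([0,0,0],[.001,0,.0137])
n,p,d=snap("scene","s6");chk()
B=body("scene",d,58,2,.157).reshape(-1,3)
q=B[(abs(B[:,0]-50)<50)&(abs(B[:,1])<50)&(abs(B[:,2]-20)<25)]
for x in range(20,91,5):
    m=q[(abs(q[:,0]-x)<3)&(abs(q[:,1])<24)]; m=m[m[:,2]>16]
    if len(m)>4: print(x,len(m),"z med",np.median(m[:,2]).round(1))
E
```

```text
cmd [552.8 289.3  53.8] [-3.141  0.157 -0.009] meas-cmd [ 0.79 -0.44 -1.8 ] rot err deg 0.01
t 6.25 F [ 0.  -0.2 -3.8] M [ 0.02 -0.22 -0.01] open 0.67 q [0.35 0.73 1.6  0.07 0.96 1.89]
cmd [552.8 289.3  53.8] [-3.141  0.157 -0.009] meas-cmd [ 0.81 -0.42 -1.71] rot err deg 0.02
t 6.3 F [-0.3  0.1 -2.8] M [ 0.03 -0.15 -0.04] open 0.672 q [0.35 0.73 1.6  0.07 0.96 1.89]
20 38 z med 26.1
25 41 z med 26.0
30 35 z med 25.2
35 38 z med 25.9
40 38 z med 25.4
45 38 z med 25.7
50 34 z med 26.0
55 42 z med 25.7
60 38 z med 25.5
65 49 z med 23.6
70 35 z med 21.1
75 44 z med 20.9
80 36 z med 20.6
85 37 z med 19.8
```

```bash
sed -i 's/^OFF=.*/OFF=np.array([-1,1.2,-0.3])/' h.py
python3 - <<'E'
from h import *
for x,z in ((58,1),(66,1),(74,1),(78,1),(82,1)): go(x,z,.157)
E
```

```text
turn [-0.0001 -0.0002  0.0005] shift m [ 0.0004 -0.0002  0.001 ]
turn [-0.0001 -0.0002  0.0005] shift m [ 0.0083 -0.0002 -0.0002]
turn [-0.0001 -0.0002  0.0005] shift m [ 0.0162 -0.0002 -0.0015]
turn [-0.0001 -0.0002  0.0005] shift m [ 0.0201 -0.0002 -0.0021]
turn [-0.0001 -0.0002  0.0005] shift m [ 0.0241 -0.0002 -0.0027]
```

Emit:
arm_command(
  targets=[
    [[0, 0, 0], [0.0004, 0, 0.001], 255],
    [[0, 0, 0], [0.004, 0, 0.0004], 255],
    [[0, 0, 0], [0.008, 0, -0.0002], 255],
    [[0, 0, 0], [0.012, 0, -0.0008], 255],
    [[0, 0, 0], [0.015, 0, -0.0013], 255],
    [[0, 0, 0], [0.015, 0, -0.0013], 255],
  ],
)

```text
t: 6.9
eef_pos: [569.3, 288.6, 50.9]
tcp_rot: [-3.141, 0.156, -0.01]
ft_force: [-0.1, 0.2, -1.2]
opening: 0.673
```

```bash
python3 - <<'E'
from h import *
upd([0,0,0],[.015,0,-.0013])
n,p,d=snap("scene","s7",(320,420,150,270),5);chk()
B=body("scene",d,72.8,1,.157).reshape(-1,3)
q=B[(abs(B[:,0]-40)<60)&(abs(B[:,1])<50)&(abs(B[:,2]-20)<25)]
for x in range(20,91,5):
    m=q[(abs(q[:,0]-x)<3)]; m=m[m[:,2]>18]
    if len(m)>4: print(x,len(m),"z med",np.median(m[abs(m[:,1])<24,2]).round(1),"y",np.percentile(m[:,1],[3,97]).round(1))
E
```

```text
cmd [567.8 289.2  52.8] [-3.141  0.157 -0.009] meas-cmd [ 1.5  -0.54 -1.85] rot err deg 0.06
t 6.9 F [-0.1  0.2 -1.2] M [-0.09 -0.56  0.01] open 0.673 q [0.34 0.75 1.56 0.06 0.98 1.88]
cmd [567.8 289.2  52.8] [-3.141  0.157 -0.009] meas-cmd [ 1.41 -0.53 -1.8 ] rot err deg 0.08
t 6.95 F [ 0.9 -0.2 -0.9] M [-0.01 -0.58  0.05] open 0.672 q [0.34 0.74 1.56 0.06 0.98 1.88]
20 54 z med 25.9 y [-36.2  35.1]
25 49 z med 26.5 y [-29.7  29.1]
30 43 z med 25.4 y [-29.5  27.7]
35 53 z med 25.9 y [-28.3  30.2]
40 52 z med 25.9 y [-29.9  28.6]
45 51 z med 25.9 y [-29.3  29.5]
50 56 z med 25.3 y [-30.6  29.8]
55 56 z med 25.6 y [-28.6  28.4]
60 52 z med 26.8 y [-28.7  29.1]
65 71 z med 24.7 y [-28.6  27.3]
70 41 z med 21.4 y [-24.1  25.1]
75 40 z med 21.6 y [-24.4  24.1]
80 14 z med 30.7 y [-24.3  37.8]
85 71 z med 32.0 y [-39.1  40. ]
90 72 z med 32.3 y [-39.4  36.5]
```

View pics/s7.png

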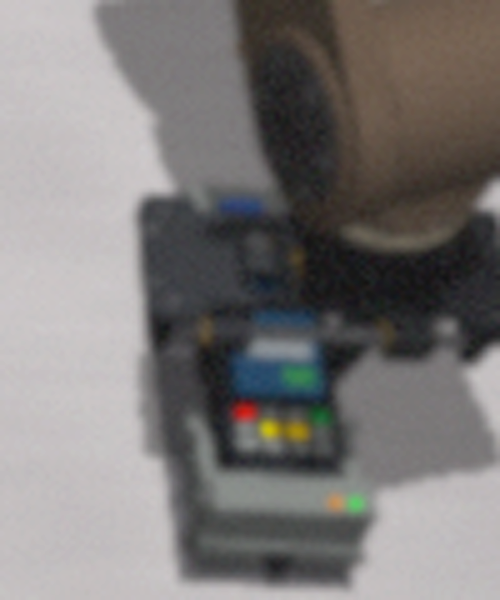

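The picture shows the tongue reaching the lip at about (270,465), centred between the guides. The foot presses the pan with about 2 N and there is no axial force, so I'll slide on in small steps.

Emit:
arm_command(
  targets=[
    [[0, 0, 0], [0.002, 0, -0.0005], 255],
    [[0, 0, 0], [0.004, 0, -0.0009], 255],
    [[0, 0, 0], [0.0055, 0, -0.0012], 255],
    [[0, 0, 0], [0.0055, 0, -0.0012], 255],
  ],
)

```text
t: 7.35
eef_pos: [574.4, 288.6, 51.2]
tcp_rot: [-3.141, 0.157, -0.01]
ft_force: [1.1, -0.0, -3.5]
opening: 0.669
```

```bash
python3 - <<'E'
from h import *
upd([0,0,0],[.0055,0,-.0012])
E
```

```text
cmd [573.5 289.1  53.1] [-3.141  0.157 -0.009] meas-cmd [ 0.95 -0.51 -1.92] rot err deg 0.02
t 7.35 F [ 1.1 -0.  -3.5] M [ 0.02 -0.3   0.01] open 0.669 q [0.34 0.75 1.55 0.06 0.99 1.88]
```

Emit:
arm_command(
  targets=[
    [[0, 0, 0], [0.001, 0, -0.0002], 255],
    [[0, 0, 0], [0.002, 0, -0.0003], 255],
    [[0, 0, 0], [0.002, 0, -0.0003], 255],
  ],
)

```text
t: 7.65
eef_pos: [576.3, 288.6, 51.2]
tcp_rot: [-3.142, 0.157, -0.01]
ft_force: [0.2, 0.3, -2.0]
opening: 0.672
```

Emit:
arm_command(
  targets=[
    [[0, 0, 0], [0.001, 0, -0.0002], 255],
    [[0, 0, 0], [0.001, 0, -0.0002], 255],
  ],
)

```text
t: 7.85
eef_pos: [576.4, 288.6, 51.1]
tcp_rot: [3.141, 0.159, -0.01]
ft_force: [-4.9, 0.4, -1.7]
opening: 0.67
```

```bash
python3 - <<'E'
from h import *
upd([0,0,0],[.003,0,-.0005])
E
```

```text
cmd [576.5 289.1  53.1] [-3.141  0.157 -0.009] meas-cmd [-0.06 -0.5  -2.01] rot err deg 0.12
t 7.85 F [-4.9  0.4 -1.7] M [ 0.06  0.58 -0.03] open 0.67 q [0.34 0.75 1.54 0.06 0.99 1.88]
```

```bash
python3 - <<'E'
from h import *
p,r=getc();P,o=tcp_for(81.3,0.3,.157);OFF=p-P;print(OFF)
for pt in (.14,.12,.10,.085,.078,.072):
    P,o=tcp_for(85-22*np.sin(pt)-.3,.3,pt);print(pt);rel(P+OFF,o)
E
```

```text
[-0.8254  0.985   0.7602]
0.14
turn [-0.0001  0.0168  0.0005] shift m [0.0003 0.     0.0013]
0.12
turn [-0.0001  0.0368  0.0005] shift m [0.0007 0.     0.0029]
0.1
turn [-0.0001  0.0568  0.0005] shift m [0.0011 0.     0.0045]
0.085
turn [-0.0001  0.0718  0.0005] shift m [0.0015 0.     0.0057]
0.078
turn [-0.0001  0.0788  0.0005] shift m [0.0017 0.     0.0062]
0.072
turn [-0.0001  0.0848  0.0005] shift m [0.0018 0.     0.0067]
```

Emit:
arm_command(
  targets=[
    [[0, 0.017, 0], [0.0003, 0, 0.0013], 255],
    [[0, 0.037, 0], [0.0007, 0, 0.0029], 255],
    [[0, 0.057, 0], [0.0011, 0, 0.0045], 255],
    [[0, 0.072, 0], [0.0015, 0, 0.0057], 255],
    [[0, 0.072, 0], [0.0015, 0, 0.0057], 255],
  ],
)

```text
t: 8.35
eef_pos: [577.1, 288.6, 45.3]
tcp_rot: [3.141, 0.086, -0.01]
ft_force: [-6.1, -0.5, -0.7]
opening: 0.67
```

```bash
python3 - <<'E'
from h import *
upd([0,.072,0],[.0015,0,.0057])
E
```

```text
cmd [577.1 289.1  47.3] [-3.141  0.085 -0.009] meas-cmd [ 0.04 -0.52 -1.98] rot err deg 0.05
t 8.35 F [-6.1 -0.5 -0.7] M [ 0.1   0.78 -0.09] open 0.67 q [0.35 0.74 1.59 0.04 0.89 1.9 ]
```

Emit:
arm_command(
  targets=[
    [[0, 0.007, 0], [0.0002, 0, 0.0005], 255],
    [[0, 0.013, 0], [0.0003, 0, 0.001], 255],
    [[0, 0.013, 0], [0.0003, 0, 0.001], 255],
  ],
)

```text
t: 8.65
eef_pos: [577.2, 288.6, 44.2]
tcp_rot: [3.141, 0.074, -0.01]
ft_force: [-7.0, -0.6, -0.9]
opening: 0.67
```

```bash
python3 - <<'E'
from h import *
upd([0,.013,0],[.0003,0,.001])
n,p,d=snap("scene","s8",(320,420,150,270),5);chk()
B=body("scene",d,83.4,0,.072).reshape(-1,3)
q=B[(abs(B[:,0]-40)<60)&(abs(B[:,1])<50)&(abs(B[:,2]-20)<25)]
for x in range(20,91,5):
    m=q[(abs(q[:,0]-x)<3)]; m=m[m[:,2]>18]
    if len(m)>4: print(x,len(m),"z med",np.median(m[abs(m[:,1])<24,2]).round(1),"y",np.percentile(m[:,1],[3,97]).round(1))
E
```

```text
cmd [577.3 289.1  46.3] [-3.141  0.072 -0.009] meas-cmd [-0.09 -0.5  -2.05] rot err deg 0.11
t 8.65 F [-7.  -0.6 -0.9] M [ 0.11  0.99 -0.03] open 0.67 q [0.35 0.74 1.6  0.03 0.87 1.91]
cmd [577.3 289.1  46.3] [-3.141  0.072 -0.009] meas-cmd [-0.06 -0.52 -2.02] rot err deg 0.12
t 8.7 F [-7.2  0.4 -0. ] M [ 0.08  1.05 -0.06] open 0.671 q [0.35 0.74 1.6  0.03 0.87 1.91]
20 46 z med 27.3 y [-29.  29.]
25 48 z med 26.9 y [-29.9  29.4]
30 49 z med 26.5 y [-27.4  30. ]
35 46 z med 26.9 y [-29.6  29.8]
40 45 z med 27.1 y [-29.1  29.4]
45 51 z med 26.4 y [-29.1  29. ]
50 49 z med 26.8 y [-29.9  31. ]
55 51 z med 26.7 y [-29.3  28. ]
60 54 z med 26.9 y [-29.2  30.8]
65 68 z med 23.5 y [-29.2  26.7]
70 8 z med 23.4 y [-12.2  25.1]
75 48 z med 31.6 y [-39.7  39.7]
80 66 z med 32.2 y [-40.8  37.7]
85 70 z med 32.5 y [-39.4  38.3]
90 69 z med 32.6 y [-41.3  38.2]
```

View pics/s8.png

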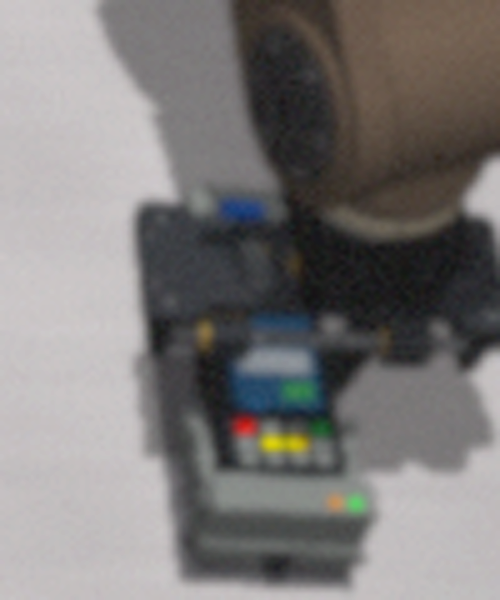

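The picture shows the tongue fully under the lip and the terminal centred. The stop pushes back with 7 N. I'll release it so the rib settles on the roller.

Emit:
arm_command(
  targets=[
    [[0, 0.003, 0], [0, 0, 0.0003], 255],
    [[0, 0.003, 0], [0, 0, 0.0003], 0],
    [[0, 0.003, 0], [0, 0, 0.0003], 0],
    [[0, 0.003, 0], [0, 0, 0.0003], 0],
    [[0, 0.003, 0], [0, 0, 0.0003], 0],
  ],
)

```text
t: 9.2
eef_pos: [578.4, 288.6, 44.3]
tcp_rot: [-3.141, 0.068, -0.01]
ft_force: [-0.1, -0.1, -1.2]
opening: 0.953
```

```bash
python3 - <<'E'
from h import *
upd([0,.003,0],[0,0,.0003])
E
```

```text
cmd [577.3 289.1  46. ] [-3.141  0.069 -0.009] meas-cmd [ 1.13 -0.49 -1.67] rot err deg 0.05
t 9.2 F [-0.1 -0.1 -1.2] M [-0.01 -0.03  0.02] open 0.953 q [0.35 0.74 1.6  0.03 0.87 1.91]
```

Emit:
arm_command(
  targets=[
    [[0, 0, 0], [0, 0, -0.01], 0],
    [[0, 0, 0], [0, 0, -0.03], 0],
    [[0, 0, 0], [0, 0, -0.06], 0],
    [[0, 0.069, 0], [0, 0, -0.09], 0],
    [[0, 0.069, 0], [-0.03, 0, -0.12], 0],
    [[0, 0.069, 0], [-0.065, 0, -0.13], 255],
    [[0, 0.069, 0], [-0.065, 0, -0.13], 255],
    [[0, 0.069, 0], [-0.065, 0, -0.13], 255],
  ],
)

```text
t: 10.0
eef_pos: [522.2, 289.4, 179.6]
tcp_rot: [-3.141, -0.002, -0.009]
ft_force: [0.0, 0.0, -0.0]
opening: 0.805
```

```bash
python3 - <<'E'
from h import *
upd([0,.069,0],[-.065,0,-.13])
n,p,d=snap("scene","s9",(320,420,150,270),5);chk();snap("top","t9",(130,260,120,230),5)
W=cloud(n,d);D=Ro.from_euler("z",YD);B=D.inv().apply((W-C).reshape(-1,3))
q=B[(abs(B[:,0])<120)&(abs(B[:,1])<50)&(B[:,2]>5)&(B[:,2]<60)]
for x in range(-110,91,8):
    m=q[(abs(q[:,0]-x)<5)]
    if len(m)>4: print(x,len(m),"z med",np.median(m[abs(m[:,1])<20,2]).round(1),"y",np.percentile(m[:,1],[3,97]).round(1))
E
```

```text
cmd [521.4 289.6 180.1] [-3.141 -0.    -0.009] meas-cmd [ 0.87 -0.22 -0.52] rot err deg 0.12
t 10.0 F [ 0.  0. -0.] M [0.04 0.07 0.05] open 0.805 q [ 0.4   0.49  1.67 -0.    0.98  1.98]
cmd [521.4 289.6 180.1] [-3.141 -0.    -0.009] meas-cmd [ 1.27 -0.38 -1.29] rot err deg 0.07
t 10.05 F [ 1.1 -0.4 -1. ] M [ 0.09  0.03 -0.04] open 0.761 q [ 0.39  0.49  1.67 -0.    0.98  1.98]
-110 63 z med 22.3 y [-28.3  28.3]
-102 80 z med 17.9 y [-23.5  27.9]
-94 10 z med 17.4 y [-15.2  16.7]
-78 43 z med 38.3 y [-37.3  29.6]
-70 87 z med 38.5 y [-39.5  30.1]
-62 83 z med 38.0 y [-38.9  28.5]
-54 79 z med 37.4 y [-38.   32.9]
-46 86 z med 36.9 y [-30.9  30.6]
-38 74 z med 35.1 y [-31.1  30.3]
-30 78 z med 34.4 y [-31.   32.5]
-22 73 z med 34.3 y [-30.9  29.6]
-14 87 z med 33.5 y [-31.1  30.1]
-6 76 z med 32.6 y [-31.   30.1]
2 82 z med 32.5 y [-31.   30.2]
10 87 z med 32.0 y [-30.6  30.6]
18 82 z med 31.4 y [-30.8  30.6]
26 97 z med 31.1 y [-41.7  42.3]
34 104 z med 29.8 y [-44.6  43.3]
42 106 z med 29.8 y [-41.5  40.6]
50 104 z med 29.5 y [-40.2  38.7]
58 117 z med 28.3 y [-40.9  37.6]
66 101 z med 24.9 y [-41.5  32. ]
74 62 z med 31.8 y [-41.6  38.4]
82 116 z med 32.5 y [-41.3  36.9]
90 164 z med 31.5 y [-41.7  38.2]
```

View pics/s9.png

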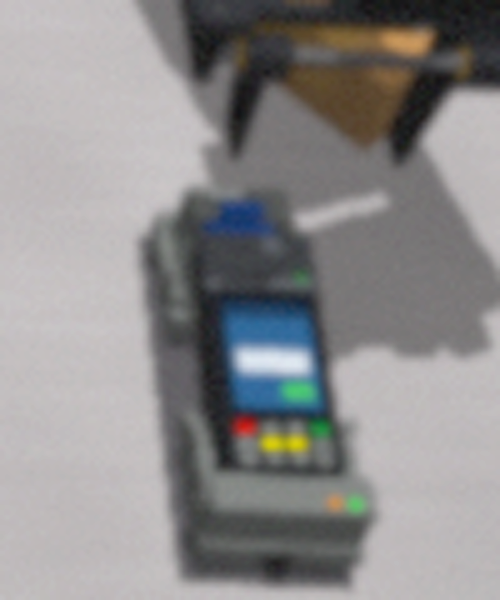

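Emit:
arm_command(
  targets=[
    [[0, 0, 0], [-0.007, 0.0005, 0.01], 255],
    [[0, 0, 0], [-0.007, 0.0005, 0.02], 255],
    [[0, 0, 0], [-0.007, 0.0005, 0.03], 255],
    [[0, 0, 0], [-0.007, 0.0005, 0.04], 255],
    [[0, 0, 0], [-0.007, 0.0005, 0.05], 255],
    [[0, 0, 0], [-0.007, 0.0005, 0.06], 255],
    [[0, 0, 0], [-0.007, 0.0005, 0.06], 255],
    [[0, 0, 0], [-0.007, 0.0005, 0.06], 255],
  ],
)

```text
t: 10.9
eef_pos: [515.2, 288.7, 118.1]
tcp_rot: [3.142, 0.0, -0.01]
ft_force: [0.3, -0.1, -0.1]
opening: 0.051
```

```bash
python3 - <<'E'
from h import *
upd([0,0,0],[-.007,.0005,.06])
E
```

```text
cmd [514.4 289.2 120.1] [-3.141 -0.    -0.009] meas-cmd [ 0.79 -0.47 -2.01] rot err deg 0.02
t 10.9 F [ 0.3 -0.1 -0.1] M [-0.    0.    0.01] open 0.051 q [ 0.4   0.55  1.74 -0.    0.84  1.98]
```

Emit:
arm_command(
  targets=[
    [[0, 0, 0], [0, 0, 0.015], 255],
    [[0, 0, 0], [0, 0, 0.03], 255],
    [[0, 0, 0], [0, 0, 0.036], 255],
    [[0, 0, 0], [0, 0, 0.038], 255],
    [[0, 0, 0], [0, 0, 0.038], 255],
  ],
)

```text
t: 11.4
eef_pos: [515.3, 288.7, 80.6]
tcp_rot: [-3.141, -0.001, -0.01]
ft_force: [-0.3, 0.1, 0.1]
opening: -0.001
```

```bash
python3 - <<'E'
from h import *
upd([0,0,0],[0,0,.038])
n,p,d=snap("scene","s10",(320,420,150,270),5);chk()
E
```

```text
cmd [514.4 289.2  82.1] [-3.141 -0.    -0.009] meas-cmd [ 0.93 -0.42 -1.48] rot err deg 0.03
t 11.4 F [-0.3  0.1  0.1] M [ 0.01 -0.03  0.04] open -0.001 q [ 0.4   0.61  1.77 -0.    0.76  1.98]
cmd [514.4 289.2  82.1] [-3.141 -0.    -0.009] meas-cmd [ 1.03 -0.34 -1.27] rot err deg 0.05
t 11.45 F [-0.2  0.8  0.1] M [-0.02  0.03 -0.02] open 0.003 q [ 0.4   0.6   1.77 -0.    0.76  1.98]
```

View pics/s10.png

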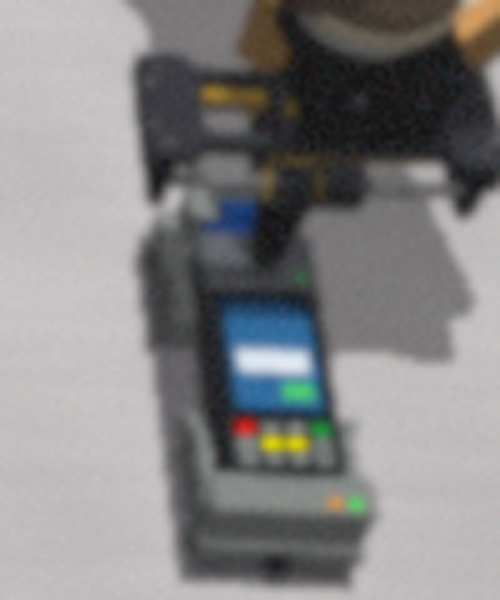

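The closed fingertip is just above the middle of the head, at (265,262), well clear of the screen that begins at y≈300. Now I'll press slowly.

Emit:
arm_command(
  targets=[
    [[0, 0, 0], [0, 0, 0.002], 255],
    [[0, 0, 0], [0, 0, 0.004], 255],
    [[0, 0, 0], [0, 0, 0.006], 255],
    [[0, 0, 0], [0, 0, 0.007], 255],
    [[0, 0, 0], [0, 0, 0.007], 255],
  ],
)

```text
t: 11.95
eef_pos: [515.2, 288.7, 73.3]
tcp_rot: [-3.142, -0.0, -0.01]
ft_force: [-0.4, -0.2, 2.6]
opening: 0.007
```

Emit:
arm_command(
  targets=[
    [[0, 0, 0], [0, 0, 0.001], 255],
    [[0, 0, 0], [0, 0, 0.002], 255],
    [[0, 0, 0], [0, 0, 0.002], 255],
  ],
)

```text
t: 12.25
eef_pos: [515.3, 288.7, 71.4]
tcp_rot: [-3.141, -0.001, -0.01]
ft_force: [-0.6, 0.2, 5.7]
opening: 0.005
```

Emit:
arm_command(
  targets=[
    [[0, 0, 0], [0, 0, 0.001], 255],
    [[0, 0, 0], [0, 0, 0.002], 255],
    [[0, 0, 0], [0, 0, 0.002], 255],
  ],
)

```text
t: 12.55
eef_pos: [515.2, 288.8, 69.6]
tcp_rot: [-3.141, -0.001, -0.01]
ft_force: [-2.0, -0.3, 8.4]
opening: 0.004
```

Emit:
arm_command(
  targets=[
    [[0, 0, 0], [0, 0, 0.001], 255],
    [[0, 0, 0], [0, 0, 0.002], 255],
    [[0, 0, 0], [0, 0, 0.002], 255],
  ],
)

```text
t: 12.85
eef_pos: [515.2, 288.8, 67.8]
tcp_rot: [-3.141, -0.001, -0.01]
ft_force: [-2.7, -1.1, 10.3]
opening: 0.004
```

Emit:
arm_command(
  targets=[
    [[0, 0, 0], [0, 0, 0.001], 255],
    [[0, 0, 0], [0, 0, 0.002], 255],
    [[0, 0, 0], [0, 0, 0.002], 255],
  ],
)

```text
t: 13.15
eef_pos: [515.2, 288.8, 66.1]
tcp_rot: [-3.141, -0.001, -0.01]
ft_force: [-2.1, -0.2, 13.1]
opening: 0.007
```

Emit:
arm_command(
  targets=[
    [[0, 0, 0], [0, 0, 0.001], 255],
    [[0, 0, 0], [0, 0, 0.002], 255],
    [[0, 0, 0], [0, 0, 0.002], 255],
  ],
)

```text
t: 13.45
eef_pos: [515.1, 288.8, 64.3]
tcp_rot: [-3.141, -0.001, -0.01]
ft_force: [-4.0, -1.3, 15.6]
opening: 0.006
```

Emit:
arm_command(
  targets=[
    [[0, 0, 0], [0, 0, 0.001], 255],
    [[0, 0, 0], [0, 0, 0.001], 255],
  ],
)

```text
t: 13.65
eef_pos: [515.1, 288.8, 63.4]
tcp_rot: [-3.141, -0.001, -0.01]
ft_force: [-4.3, -1.1, 17.6]
opening: 0.005
```

Emit:
arm_command(
  targets=[
    [[0, 0, 0], [0, 0, 0.001], 255],
    [[0, 0, 0], [0, 0, 0.001], 255],
  ],
)

```text
t: 13.85
eef_pos: [515.1, 288.8, 62.5]
tcp_rot: [-3.141, -0.001, -0.01]
ft_force: [-4.8, -1.3, 18.8]
opening: 0.003
```

Emit:
arm_command(
  targets=[
    [[0, 0, 0], [0, 0, 0.001], 255],
    [[0, 0, 0], [0, 0, 0.001], 255],
  ],
)

```text
t: 14.05
eef_pos: [514.9, 288.8, 61.4]
tcp_rot: [-3.141, -0.0, -0.01]
ft_force: [-4.0, -0.2, 7.9]
opening: 0.006
```

The force rose to 18.8 N and then dropped to 7.9 N, so the latch snapped. The tip at 61.4 mm also fits home height, 64 mm less about 3 mm of sink. I'll lift off.

Emit:
arm_command(
  targets=[
    [[0, 0, 0], [0, 0, -0.003], 255],
    [[0, 0, 0], [0, 0, -0.01], 255],
    [[0, 0, 0], [0, 0, -0.03], 255],
    [[0, 0, 0], [0, 0, -0.07], 255],
    [[0, 0, 0], [-0.03, 0, -0.11], 255],
    [[0, 0, 0], [-0.06, 0, -0.14], 255],
    [[0, 0, 0], [-0.06, 0, -0.14], 255],
  ],
)

```text
t: 14.75
eef_pos: [453.6, 289.8, 204.3]
tcp_rot: [-3.139, -0.005, -0.008]
ft_force: [0.1, 1.0, 0.1]
opening: 0.003
```

```bash
python3 - <<'E'
from h import *
print(env.state()["ft_force"],env.state()["t"])
n,p,d=snap("scene","s11");
D=Ro.from_euler("z",YD)
W=cloud(n,d);B=D.inv().apply((W-C).reshape(-1,3))
q=B[(abs(B[:,0])<120)&(abs(B[:,1])<50)&(B[:,2]>5)&(B[:,2]<60)]
for x in range(-110,91,8):
    m=q[(abs(q[:,0]-x)<5)]
    if len(m)>4: print(x,len(m),"z med",np.median(m[abs(m[:,1])<20,2]).round(1),"y",np.percentile(m[:,1],[3,97]).round(1))
a=p[130:270,260:420];cv2.imwrite("pics/s11c.png",cv2.convertScaleAbs(cv2.resize(a,None,fx=4,fy=4,interpolation=cv2.INTER_CUBIC),alpha=1.5))
E
```

```text
[0.059  0.9798 0.0687] 14.75
-110 71 z med 24.2 y [-28.3  28.4]
-102 86 z med 18.8 y [-25.1  28.1]
-94 40 z med 16.8 y [-18.5  21. ]
-86 12 z med 18.0 y [-15.3  19.4]
-78 52 z med 26.0 y [-37.2  29.7]
-70 74 z med 27.0 y [-38.9  41. ]
-62 83 z med 27.4 y [-39.6  30.6]
-54 84 z med 27.5 y [-38.6  40. ]
-46 85 z med 27.4 y [-30.6  30. ]
-38 69 z med 26.2 y [-31.   30.1]
-30 82 z med 27.1 y [-30.8  30.4]
-22 76 z med 27.3 y [-31.1  30.5]
-14 80 z med 27.0 y [-31.  31.]
-6 78 z med 26.9 y [-31.4  29.5]
2 78 z med 26.9 y [-30.6  30.8]
10 80 z med 26.6 y [-31.7  30.5]
18 83 z med 26.3 y [-31.4  30.9]
26 87 z med 26.5 y [-42.8  36.8]
34 105 z med 26.5 y [-45.   42.4]
42 101 z med 27.2 y [-41.6  40.8]
50 111 z med 26.9 y [-39.9  40.1]
58 114 z med 26.4 y [-40.7  38.5]
66 99 z med 24.1 y [-41.2  35.6]
74 59 z med 31.9 y [-41.4  39.2]
82 114 z med 31.8 y [-41.3  39.3]
90 156 z med 31.3 y [-41.8  39.5]
```

View pics/s11c.png

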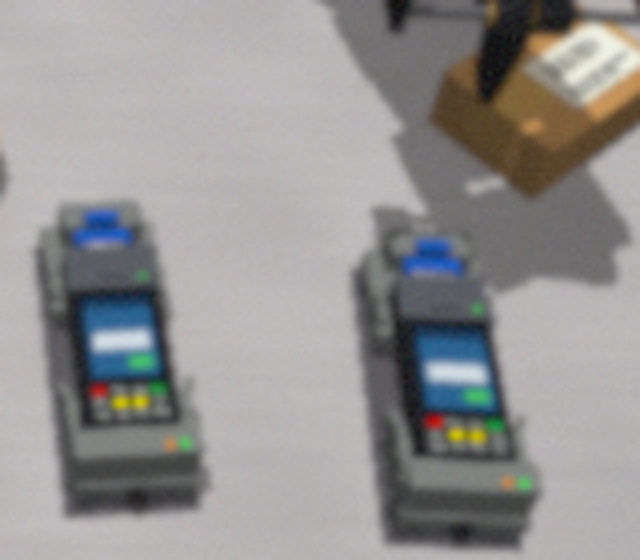

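View pics/s11.png

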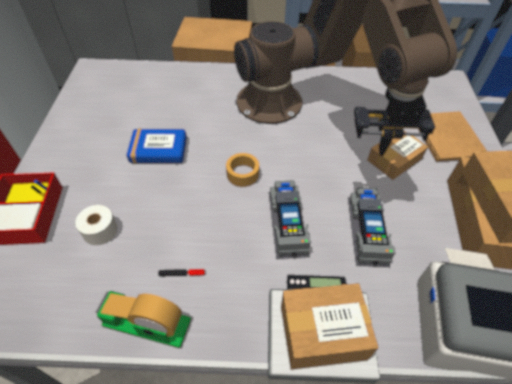

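The scene shows the terminal flat in the dock at crop (460,385), looking just like the one in the full dock. Its face is level to about 1 mm from head to keys, and nothing else has moved. I'll open the gripper while clear, then hand in.

Emit:
arm_command(
  targets=[
    [[0, 0, 0], [0, 0, 0], 0],
    [[0, 0, 0], [0, 0, 0], 0],
    [[0, 0, 0], [0, 0, 0], 0],
    [[0, 0, 0], [0, 0, 0], 0],
    [[0, 0, 0], [0, 0, 0], 0],
    [[0, 0, 0], [0, 0, 0], 0],
  ],
)

```text
t: 15.4
eef_pos: [455.2, 289.2, 199.9]
tcp_rot: [3.141, 0.0, -0.01]
ft_force: [-1.6, 1.5, 0.8]
opening: 0.451
```

```bash
python3 - <<'E'
from h import *
s=env.state();print(s["t"],s["ft_force"].round(1),s["opening"],abs(s["qvel"]).max());print(env.job_done())
E
```

```text
15.4 [-1.6  1.5  0.8] 0.4507182513543503 0.00568663682862872
the job is handed in; nothing more can be done
None
```

The terminal is on charge in the empty dock, and I handed the job in at t = 15.4 s with the robot touching nothing.

- **Insertion:** I gripped it across its width and brought it in with the head 9° up. The foot slid under the lip until it met the stop, which pushed back with 5 to 7 N. I then let the head down and released it; it rested at about 3.5°, as it should on the roller.
- **Latching:** I pushed on the middle of the head with the closed fingertips. The force rose to 18.8 N and dropped at once to 7.9 N as the latch snapped, well under the 45 N limit.
- **Last checks:** In the final depth picture the terminal is flat. The head top is about 27.4 mm above the pan (28 expected), the screen about 27 and the keys about 26.6. It is centred between the guides. The other dock and the loose items look unmoved.
- **Not confirmed directly:** I could not read the latch travel, so "fully home" rests on the force drop and the flat face. The top camera was mostly blocked by the arm over the dock, so those checks use the scene camera only. The gripper was only about half open when I handed in, clear at about 200 mm up.

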